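# Fetch the last baking mould from the orange bin

### The arm

A 7-joint arm with a two-finger parallel gripper is mounted at the origin on the work surface. World frame = base frame: x ahead of the robot, y to its left, z up, the work surface at z = 0. Lengths are in m, angles in rad, forces in N, time in s.
With the tool pointing down it reaches from about 0.35 to 0.9 m from the base axis. Payload 19.9 kg.
Tool frame: the origin (TCP) lies where the fingers leave the gripper's body, on its centre line; the fingertips stand 73 mm ahead of it and the grasp point (between the pads) lies 54 mm ahead of it (r.tcp_to_tips is the distance from the TCP to the fingertips, in m); z points along the fingers, y is the line along which they close (so a half turn about z gives the same grasp; the last joint's range is limited). The gripper opens to 85 mm and grips with 20 to 120 N. Pads are 22 mm wide; open, the fingers measure 114 mm over their backs; the gripper's body (76 mm by 85 mm) begins 54 mm behind the grasp point. The pads swing forward as they close: fully open they stand 13 mm farther back than shut.
Start: joints at [-1.313, 0.417, -0.01, 1.614, 0.005, 1.111, -0.053], TCP at [0.184, 0.597, 0.304] pointing down, gripper open.
Joint ranges: [-2.81, 2.81], [-0.39, 2.02], [-1.27, 1.25], [0.06, 2.57], [-1.19, 4.33], [0.19, 2], [-2.82, 2.82]. Speed limits (rad/s): [1.89, 1.89, 2.39, 2.39, 3.01, 3.01, 3.01].

### API

Orientations are given as a unit quaternion [x, y, z, w].
In Python, from workcell import telemetry, grab_frame, r gives the robot as it stands.
- The arm moves only by the shell command python3 -m creep 'ROWS' [FORCE]. ROWS is JSON, a list of rows, each an object with "rotation": the turn, a rotation vector about the tool's x, y, z in rad, a list of three; "translation": the shift along the tool's x, y, z in m, a list of three; "jaw": the opening, from 0 (shut) to 1 (fully open). In form: [{"rotation": [rx, ry, rz], "translation": [dx, dy, dz], "jaw": jaw}, ...]. A call has 1 to 5 rows; each row shifts and turns the commanded pose from where the row before left it, along the tool's axes as they then stand; what a row does not reach is not made up. A row lasts 1/8 s, in which the tool goes at most 62.5 mm and 10.7 degrees, less where a joint would pass 70% of its speed; a pose out of reach is approached as far as the arm can. A call is refused whole if a number of a shift passes 0.0625 or a number of a turn 0.188, either way. A call with a gripper value outside its range is refused whole. The fingers move at their own pace and stop on an object; FORCE is the grip in N (left out, the last holds). Time passes only in rows, so rows that do not move let the fingers close. It gives the time, the measured TCP pose, the force, the opening and the grip force at its end, in the units of the state.
- telemetry.read_state(): the state, without advancing time (a new reading comes with each control period).
- grab_frame(name): name is "scene" or "top" or "wrist"; returns a dict with "frame" (384x512x3 uint8, red, green, blue), "K" (3x3 intrinsics, pixels), "dist" ([k1, k2, p1, p2, k3] as OpenCV has them; the pictures are not rectified), "world_to_cam" (4x4, takes a point from world to camera coordinates). Camera axes: x right, y down, z forward; pixel columns grow to the right and rows downward; lengths in m; the calibration is good to about 2 mm. A picture is of the moment at which its call begins. There is no depth.
- r.sign_off(): hands the job in; it is judged then, once.
The state is a dict: "clock": time; "q": joint angles; "joint_vel": joint speeds; "joint_torque": joint torques, N m; "ee_pos": TCP position; "ee_rot": TCP orientation; "wrist_force": force on the tool from outside, world axes, zero at the start; "ft_torque": the same for the moment, N m; "finger_gap": finger opening in m; "finger_force": force on a finger pad.
Only numpy, scipy, OpenCV 4.12 (cv2) and the standard library are available. Lean on these libraries where they do the work, as an engineer would, in place of code of your own. Each camera call takes 0.05 s, during which the arm holds its last target. There are 200 camera calls.

### The job

Move the amber spice jar off the orange lid and stand it on the wooden trivet, then push the orange lid fully open, and leave the blue and green lids shut. Lift the baking mould out of the orange bin without tipping it and stand it upright on the empty ring of the crisper plate, without disturbing the other moulds there or the red tin on the blue lid.

Things in the scene. Friction and masses are not known exactly. Their poses are not given: they have to be found in the camera images.
- bin_orange: Fixed white bin with the ORANGE lid, 216 x 112 x 70 mm (x, y, z), one of three alike bins side by side (pitch 113 mm, same yaw, order varies). Origin: centre of its underside; front towards -x. Shut lid: x = -106 to +2 mm, top face 76 mm above the origin, between rails 79 mm high. The rear half (x = 4 to 108 mm) is a closed deck over which the lid slides.
- floor_orange (a point): Centre of the floor of the orange bin's compartment, at x = -52, y = 0, z = 4 mm in the bin's frame. The compartment, under the lid in the bin's front half, is 104 x 104 mm inside with 4 mm walls; its rim is 66 mm above this floor.
- lid_orange (a joint): Sliding lid of the orange bin: joint value 0 = shut, 0.105 = fully open; it slides level in the bin's +x direction (away from the bin's front, over its rear deck), needs about 3 N, has no spring and stays where it is left.
- ridge_orange (a point): Centre of the top of the upright ridge on the orange lid, which moves with it: the ridge is 70 mm wide (bin y), 10 mm thick (bin x) and stands 20 mm above the lid's top face, so a shut fingertip in front of it can push the lid open. With the lid shut it lies at x = -88, y = 0, z = 96 mm in the bin's frame.
- lid_blue (a joint): Sliding lid of the blue-lidded bin, which must stay shut: joint value 0 = shut, 0.105 = fully open; it slides level in the bin's +x direction (away from the bin's front, over its rear deck), needs about 3 N, has no spring and stays where it is left.
- lid_green (a joint): Sliding lid of the green-lidded bin, which must stay shut: joint value 0 = shut, 0.105 = fully open; it slides level in the bin's +x direction (away from the bin's front, over its rear deck), needs about 3 N, has no spring and stays where it is left.
- jar: Amber glass spice jar with black cap and paper label, diameter 50 mm, 80 mm high, about 200 g, standing upright on the rear part of the orange lid (clear of the ridge). Origin at the centre of its underside.
- trivet_top (a point): Centre of the top of the dark wooden trivet, a fixed slab 140 x 140 x 12 mm on the table, on the left or the right of the bins.
- mould: Empty round aluminium baking mould (cup), open at the top, 60 mm high, outer diameter 50 mm over its upper 36 mm (straight sided), tapering to 40 mm at the foot; about 70 g. It stands upright on the floor of the orange bin's compartment, within 10 mm of its centre, hidden until the lid is open. Origin at the centre of its underside.
- empty_ring (a point): Centre of the one empty orange ring mark (62 mm across) on the crisper plate, on the plate's top face, 70 mm from the plate's centre; its x axis points from the plate's centre outwards through the ring. The crisper plate is a fixed round dark steel disc, diameter 216 mm, 12 mm high, with four such rings at quarter turns; it is on the other side of the bins from the trivet.
- cup0: Mould exactly like mould, loose, standing upright on the plate's ring a quarter turn counter-clockwise (seen from above) from the empty one (99 mm away). Origin at the centre of its underside.
- cup1: The same, on the ring opposite the empty one (140 mm away).
- cup2: The same, on the ring a quarter turn clockwise from the empty one (99 mm away).
- tin: Small red tin, diameter 56 mm, 45 mm high, loose, standing on the rear part of the blue lid; it stays there. Origin at the centre of its underside.

How it is judged:
On the way, in this order (a step that is already met when the one before it is completed fails the run):
1. the jar stands released on the trivet while the orange lid is still shut (horizontal distance between jar and trivet_top below 0.065 m and z of jar in the frame of trivet_top between -0.006 and 0.006 m and angle between jar's own z axis and vertical below 0.15 rad and contact force between the fingers and jar below 0.05 N and value of joint lid_orange below 0.015 m), for 0.2 s.
2. the orange lid is pushed open, at least 90 of its 105 mm (value of joint lid_orange above 0.09 m), for 0.2 s.
At the end, for the whole second after the job is handed in: The mould stands released on the plate within 20 mm of the empty ring's centre, the jar released on the trivet within 65 mm of its centre, both upright (0.15 rad) and at rest; blue and green lids shut (12 mm); the other moulds and the tin upright within 20 mm of their start (horizontal distance between jar and trivet_top below 0.065 m and z of jar in the frame of trivet_top between -0.006 and 0.006 m and angle between each of jar, mould, cup0, cup1, cup2, tin's own z axis and vertical below 0.15 rad and contact force between the fingers and jar below 0.05 N and value of joint each of lid_blue, lid_green below 0.012 m and horizontal distance between mould and empty_ring below 0.02 m and z of mould in the frame of empty_ring between -0.006 and 0.006 m and linear speed of each of mould, jar below 0.02 m/s and distance of each of cup0, cup1, cup2, tin from where it was at the start of the episode below 0.02 m); the robot touches nothing.
It fails at once if the blue or the green lid is opened by more than 12 mm (value of joint any of lid_blue, lid_green above 0.012 m).
It fails at once if one of the three other moulds or the red tin is shifted by more than 20 mm or tipped over (distance of any of cup0, cup1, cup2, tin from where it was at the start of the episode above 0.02 m or angle between any of cup0, cup1, cup2, tin's own z axis and vertical above 0.5 rad).
It fails at once if the jar or the mould is tipped over (angle between any of jar, mould's own z axis and vertical above 0.8 rad).
It also fails if it takes over 66 s, if anything falls off the work surface, if the arm or the gripper's body presses on something with over 40 N, if the wrist force passes 120 N, or if a joint passes its speed limit or range.

## Working session

There is one attempt and no reset: what is moved stays moved. The work goes in short steps, Python scripts to look and compute and a shell command to move; the robot and the scene stay as the last step left them, time stands still between calls to the robot, and variables do not carry over. Pictures are saved under pics/ and viewed, at most 12 in all, crops included, and the job is handed in when it is done.

```bash
ls; mkdir -p pics
python3 - <<'E'
from workcell import telemetry, grab_frame, r
import cv2,numpy as np
s=telemetry.read_state(); print({k:np.round(v,3).tolist() for k,v in s.items()}, r.tcp_to_tips)
for n in("scene","top"):
    f=grab_frame(n); np.savez(f"pics/{n}0.npz",**f)
    cv2.imwrite(f"pics/{n}0.png",f["frame"][:,:,::-1]); print(n,f["K"].tolist(),f["dist"],np.round(f["world_to_cam"],3).tolist())
E
```

```text
pics
{'clock': 0.0, 'q': [-1.313, 0.418, -0.01, 1.614, 0.005, 1.111, -0.053], 'joint_vel': [-0.001, -0.0, -0.0, -0.001, 0.001, -0.001, 0.001], 'joint_torque': [-0.002, -86.446, 0.678, -43.489, 0.019, 0.008, 0.0], 'ee_pos': [0.184, 0.597, 0.303], 'ee_rot': [0.149, 0.989, -0.001, -0.0], 'wrist_force': [-0.024, 0.502, 1.117], 'ft_torque': [0.006, -0.005, -0.011], 'finger_force': 0.0, 'finger_gap': 0.086} 0.0726
scene [[492.3024288549326, 0.0, 257.8479573967532], [0.0, 492.3024288549326, 187.81762285699236], [0.0, 0.0, 1.0]] [0.02287263 0.         0.         0.         0.        ] [[0.837, 0.548, -0.014, -0.411], [0.459, -0.714, -0.528, -0.193], [-0.3, 0.435, -0.849, 1.702], [0.0, 0.0, 0.0, 1.0]]
top [[410.6941610004708, 0.0, 266.17716336295325], [0.0, 410.6941610004708, 194.50546735327762], [0.0, 0.0, 1.0]] [-0.14830819  0.          0.          0.          0.        ] [[-0.011, -1.0, -0.001, 0.003], [-0.997, 0.011, -0.07, 0.51], [0.07, -0.0, -0.998, 1.295], [0.0, 0.0, 0.0, 1.0]]
```

View pics/top0.png

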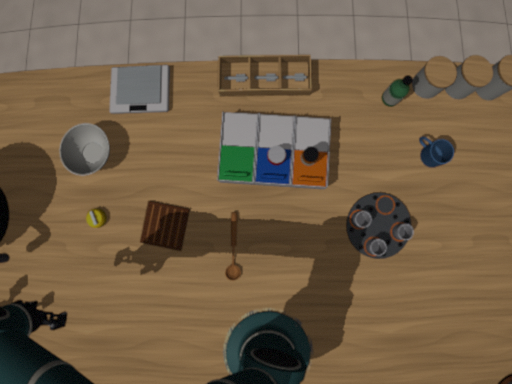

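View pics/scene0.png

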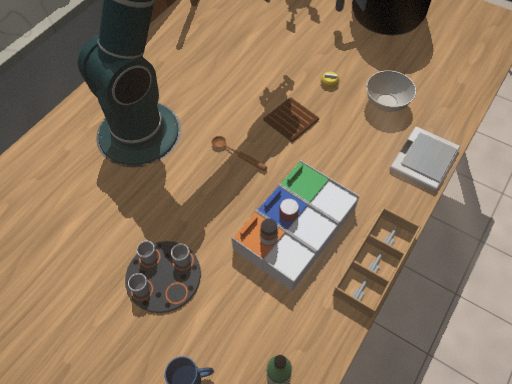

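The top view shows the trivet at (166,226), the bins at (275,150) in order green, blue, orange from the left, the jar cap near (311,155) and the tin at (277,156). The plate is at (381,225), with its empty ring near (384,206). The scene view agrees, with the empty ring at (177,293).

```bash
cat > h.py <<'E'
import cv2,numpy as np
def ray(f,p):
    p=np.array(p,float).reshape(-1,1,2)
    u=cv2.undistortPoints(p,f["K"],f["dist"])[:,0]
    T=f["world_to_cam"]; R=T[:3,:3]; 
    return -R.T@T[:3,3], np.c_[u,np.ones(len(u))]@R
def plane(f,p,z):
    c,d=ray(f,p); return c+d*((z-c[2])/d[:,2])[:,None]
def proj(f,P):
    T=f["world_to_cam"]; return cv2.projectPoints(np.array(P,float).reshape(-1,1,3),cv2.Rodrigues(T[:3,:3])[0],T[:3,3],f["K"],f["dist"])[0][:,0]
def mask(f,lo,hi,box=None):
    h=cv2.cvtColor(f["frame"],cv2.COLOR_RGB2HSV); m=cv2.inRange(h,np.array(lo),np.array(hi))
    if box is not None:
        k=np.zeros_like(m); x0,y0,x1,y1=box; k[y0:y1,x0:x1]=255; m&=k
    return m
def big(m): 
    c=max(cv2.findContours(m,cv2.RETR_EXTERNAL,cv2.CHAIN_APPROX_NONE)[0],key=cv2.contourArea); return c[:,0].astype(float)
E
python3 - <<'E'
from h import *
F={n:dict(np.load(f"pics/{n}0.npz")) for n in("scene","top")}
boxes={"top":dict(orange=(285,130,335,192),blue=(250,130,300,192),green=(210,130,262,192),triv=(132,195,196,258),ring=(364,194,402,216),plate=(335,185,420,265),tin=(262,142,292,170)),
"scene":dict(orange=(225,205,300,260),blue=(250,180,310,230),green=(270,155,335,210),triv=(255,90,325,145),ring=(160,278,194,308),plate=(115,230,210,320))}
hs=dict(orange=((5,150,120),(18,255,255),.076),blue=((105,120,60),(125,255,255),.076),green=((55,120,50),(75,255,255),.076),triv=((0,60,0),(20,255,105),.012),ring=((3,110,90),(20,255,255),.012))
for n,f in F.items():
    for k,(lo,hi,z) in hs.items():
        m=mask(f,lo,hi,boxes[n][k]); c=big(cv2.morphologyEx(m,cv2.MORPH_CLOSE,np.ones((3,3))))
        P=plane(f,c,z)[:,:2].astype(np.float32)*1000
        (cx,cy),sz,a=cv2.minAreaRect(P); print(n,k,len(c),np.round([cx,cy,*sz,a],1), 'px',c.min(0),c.max(0))
# big zooms
out=[]
for n,b in(("top",(205,100,425,265)),("scene",(115,140,365,330))):
    x0,y0,x1,y1=b; out.append(cv2.resize(F[n]["frame"][y0:y1,x0:x1,::-1],(400,300),interpolation=cv2.INTER_CUBIC))
f=F["top"]; out2=[cv2.resize(f["frame"][b[1]:b[3],b[0]:b[2],::-1],(400,300),interpolation=cv2.INTER_CUBIC) for b in((285,105,337,190),(336,186,424,264))]
cv2.imwrite("pics/z.png",np.vstack([np.hstack(out),np.hstack(out2)]))
E
```

```text
scene orange 99 [ 581.6 -136.3   98.7   98.8   85.5] px [234. 213.] [263. 256.]
scene blue 135 [594.4 -23.4 100.3 104.8  85.5] px [259. 187.] [306. 223.]Traceback (most recent call last):
  File "<stdin>", line 8, in <module>
  File "h.py", line 17, in big
    c=max(cv2.findContours(m,cv2.RETR_EXTERNAL,cv2.CHAIN_APPROX_NONE)[0],key=cv2.contourArea); return c[:,0].astype(float)
ValueError: max() iterable argument is empty
```

Run:
```python
from h import *
F={n:dict(np.load(f"pics/{n}0.npz")) for n in("scene","top")}
boxes={"top":dict(orange=(285,130,335,192),blue=(250,130,300,192),green=(210,130,262,192),triv=(132,195,196,258),ring=(372,194,398,215)),
"scene":dict(orange=(225,205,300,260),blue=(250,180,310,230),green=(270,155,335,210),triv=(255,90,325,145),ring=(163,280,192,307))}
hs=dict(orange=((5,150,120),(18,255,255),.076),blue=((105,120,60),(125,255,255),.076),green=((48,100,40),(85,255,255),.076),triv=((0,60,0),(20,255,105),.012),ring=((3,110,70),(20,255,255),.012))
for n,f in F.items():
    for k,(lo,hi,z) in hs.items():
        m=mask(f,lo,hi,boxes[n][k])
        if not m.any(): print(n,k,"none"); continue
        c=big(cv2.morphologyEx(m,cv2.MORPH_CLOSE,np.ones((3,3))))
        P=plane(f,c,z)[:,:2].astype(np.float32)*1000
        (cx,cy),sz,a=cv2.minAreaRect(P); print(n,k,len(c),np.round([cx,cy,*sz,a],1), 'px',c.min(0),c.max(0))
f=F["top"]; g=F["scene"]
sb=lambda f,b: cv2.resize(f["frame"][b[1]:b[3],b[0]:b[2],::-1],(400,300),interpolation=cv2.INTER_CUBIC)
cv2.imwrite("pics/z.png",np.vstack([np.hstack([sb(f,(275,120,335,165)),sb(f,(332,180,428,270-18))]),np.hstack([sb(g,(230,190,310,250)),sb(g,(120,235,220,310))])]))
```

```text
scene orange 99 [ 581.6 -136.3   98.7   98.8   85.5] px [234. 213.] [263. 256.]
scene blue 135 [594.4 -23.4 100.3 104.8  85.5] px [259. 187.] [306. 223.]
scene green 97 [603.5  89.7  99.  104.2  85.5] px [282. 162.] [327. 200.]
scene triv 243 [397.6 325.8 217.7 243.3  32.4] px [255.  90.] [318. 144.]
scene ring 61 [ 471.  -387.2   59.8   61.8   80. ] px [165. 282.] [187. 303.]
top orange 138 [ 586.8 -137.8   99.1  104.5   85.2] px [293. 150.] [326. 185.]
top blue 149 [595.8 -25.2 100.5 104.6  85.5] px [256. 148.] [290. 183.]
top green 128 [604.5  88.  101.  105.1  85.5] px [219. 145.] [253. 180.]
top triv 216 [403.9 330.2 207.2 184.8  89.8] px [132. 200.] [195. 257.]
top ring 69 [ 475.  -393.8   70.8   65.2   89.1] px [376. 194.] [397. 214.]
```

View pics/z.png

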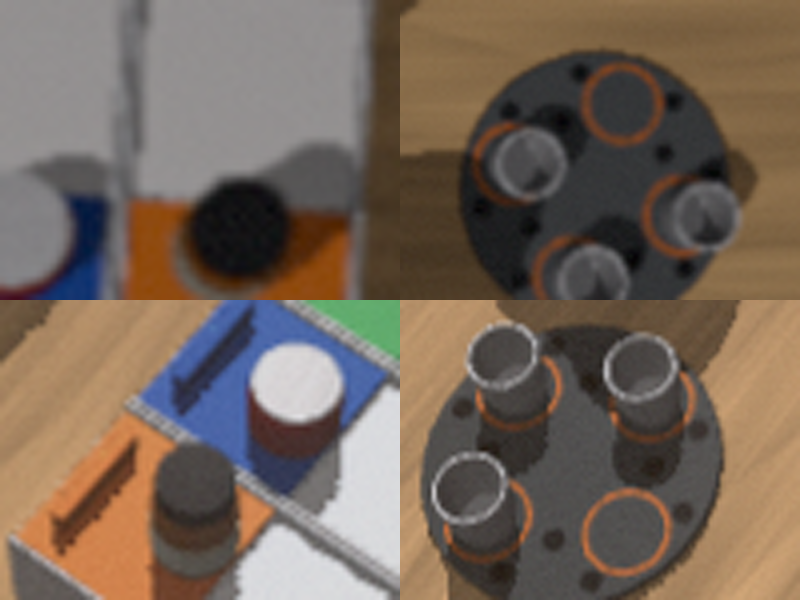

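```bash
cat >> h.py <<'E'
from scipy.spatial.transform import Rotation as Ro
def tri(fs,ps):
    A=np.zeros((3,3));b=np.zeros(3)
    for f,p in zip(fs,ps):
        c,d=ray(f,p); d=d[0]/np.linalg.norm(d[0]); M=np.eye(3)-np.outer(d,d); A+=M; b+=M@c
    return np.linalg.solve(A,b)
def go(target,yaw=None):
    "tool-frame shift to TCP target; yaw = world angle (deg) of tool y, turn about tool z"
    from workcell import telemetry
    s=telemetry.read_state(); R=Ro.from_quat(s["ee_rot"]); M=R.as_matrix()
    a=np.degrees(np.arctan2(M[1,1],M[0,1])); out=""
    if yaw is not None:
        t=(yaw-a+90)%180-90; R=Ro.from_euler("z",t,degrees=True)*R; out=f"turn z(tool) {np.radians(-t):.3f} first;"
    print(f"t={s['clock']:.2f} pos",np.round(s["ee_pos"],4),"tool y at %.1f deg, tilt %.3f"%(a,np.arccos(-M[2,2])),out,"shift",np.round(R.inv().apply(np.array(target)-s["ee_pos"]),4),"F",np.round(s["wrist_force"],1),"gap %.4f ff %.1f"%(s["finger_gap"],s["finger_force"]))
E
python3 - <<'E'
from h import *
F={n:dict(np.load(f"pics/{n}0.npz")) for n in("scene","top")}; s,t=F["scene"],F["top"]
r3=lambda a:np.round(np.array(a)*1000,1).tolist()
print("jar tri",r3(tri([s,t],[(269,225.6),(311,154.2)])),"planes",r3(plane(s,[269,225.6],.156)),r3(plane(t,[311,154.2],.156)))
print("tin tri",r3(tri([s,t],[(289,206.5),(277.5,153)])), r3(plane(t,[277.5,153],.121)))
print("ring tri",r3(tri([s,t],[(176.5,293),(385.3,205)])),r3(plane(s,[176.5,293],.012)),r3(plane(t,[385.3,205],.012)))
print("triv",r3(plane(s,[(293,98),(319,119),(298,140),(265,121)],.012).mean(0)),r3(plane(t,[(148,202),(190,206),(183,249),(141,243)],.012).mean(0)))
# plate disc
for n,f,b in(("t",t,(340,185,420,265)),("s",s,(118,235,208,318))):
    m=mask(f,(0,0,0),(180,70,110),b); m=cv2.morphologyEx(m,cv2.MORPH_OPEN,np.ones((3,3))); c=cv2.convexHull(big(m).astype(np.float32))[:,0]
    P=plane(f,c,.012)[:,:2].astype(np.float32); print("plate",n,cv2.minEnclosingCircle(P), P.mean(0))
j=tri([s,t],[(269,225.6),(311,154.2)]); go([j[0],j[1],.30],85.4)
E
```

```text
jar tri [616.0, -133.2, 156.2] planes [[616.7, -132.4, 156.0]] [[615.3, -133.8, 156.0]]
tin tri [624.2, -38.1, 128.0] [[625.7, -38.1, 121.0]]
ring tri [472.5, -388.6, 12.4] [[473.2, -388.0, 12.0]] [[471.7, -389.4, 12.0]]
triv [426.0, 327.0, 12.0] [415.2, 323.3, 12.0]
plate t ((0.40536463260650635, -0.37044012546539307), 0.11018412560224533) [ 0.40525845 -0.36805847]
plate s ((0.40648311376571655, -0.36774665117263794), 0.10736657679080963) [ 0.41239187 -0.36789855]
t=0.10 pos [0.1839 0.5971 0.3033] tool y at 72.9 deg, tilt 0.001 turn z(tool) -0.219 first; shift [-0.4893 -0.6932  0.0041] F [0.6 0.8 0.4] gap 0.0856 ff 0.0
```

The measurements check out: jar top at z = 0.156, ring at z = 0.012 and 69.5 mm from the plate centre. Moving to a point above the jar.

```bash
for i in 1; do
python3 -m creep '[{"rotation":[0,0,0],"translation":[-0.042,-0.038,0],"jaw":0.8},{"rotation":[0,0,0],"translation":[-0.042,-0.038,0],"jaw":0.8},{"rotation":[0,0,0],"translation":[-0.042,-0.038,0],"jaw":0.8},{"rotation":[0,0,0],"translation":[-0.042,-0.038,0],"jaw":0.8},{"rotation":[0,0,0],"translation":[-0.042,-0.038,0],"jaw":0.8}]'
python3 -m creep '[{"rotation":[0,0,0],"translation":[-0.042,-0.038,0],"jaw":0.8},{"rotation":[0,0,0],"translation":[-0.042,-0.038,0],"jaw":0.8},{"rotation":[0,0,0],"translation":[-0.042,-0.038,0],"jaw":0.8},{"rotation":[0,0,0],"translation":[-0.042,-0.038,0],"jaw":0.8},{"rotation":[0,0,0],"translation":[-0.042,-0.038,0],"jaw":0.8}]'
done; python3 -c "
from h import *; go([.616,-.133,.25])"
```

```text
clock: 0.72
ee_pos: [0.3294, 0.3521, 0.3038]
ee_rot: [0.149, 0.989, -0.0, -0.0]
wrist_force: [1.9, 0.5, 0.3]
finger_gap: 0.0681
finger_force: 0.0
clock: 1.35
ee_pos: [0.4741, 0.1088, 0.3039]
ee_rot: [0.149, 0.989, 0.0, 0.0]
wrist_force: [0.6, 0.9, 0.1]
finger_gap: 0.0681
finger_force: 0.0
t=1.35 pos [0.4741 0.1088 0.3039] tool y at 72.9 deg, tilt 0.000  shift [-0.2068 -0.1894  0.0539] F [0.6 0.9 0.1] gap 0.0681 ff 0.0
```

```bash
python3 -m creep '[{"rotation":[0,0,0],"translation":[-0.042,-0.038,0],"jaw":0.8},{"rotation":[0,0,0],"translation":[-0.042,-0.038,0],"jaw":0.8},{"rotation":[0,0,0],"translation":[-0.042,-0.038,0],"jaw":0.8},{"rotation":[0,0,0],"translation":[-0.042,-0.038,0.02],"jaw":0.8},{"rotation":[0,0,0],"translation":[-0.039,-0.037,0.02],"jaw":0.8}]' 40
python3 -m creep '[{"rotation":[0,0,0],"translation":[0,0,0],"jaw":0.8}]'
python3 - <<'E'
from h import *
from workcell import grab_frame
go([.616,-.133,.176])
f=grab_frame("wrist"); np.savez("pics/w1.npz",**f); cv2.imwrite("pics/w1.png",f["frame"][:,:,::-1])
print(proj(f,[.616,-.133,.156]))
E
```

```text
clock: 1.98
ee_pos: [0.6165, -0.1326, 0.2632]
ee_rot: [0.149, 0.989, -0.0, 0.0]
wrist_force: [0.4, 1.5, 0.9]
finger_gap: 0.0683
finger_force: 0.0
clock: 2.1
ee_pos: [0.6154, -0.1351, 0.2616]
ee_rot: [0.151, 0.988, -0.001, -0.002]
wrist_force: [-0.9, -0.5, 0.9]
finger_gap: 0.0683
finger_force: 0.0
t=2.10 pos [ 0.6154 -0.1351  0.2616] tool y at 72.6 deg, tilt 0.004  shift [-0.0001  0.0024  0.0855] F [-0.9 -0.5  0.9] gap 0.0683 ff 0.0
[[266.62056888 230.96499537]]
```

View pics/w1.png

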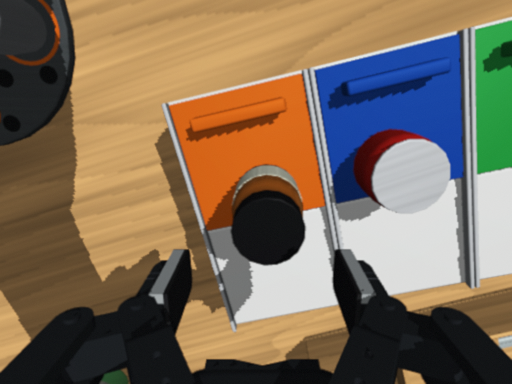

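The wrist view shows the cap centre at (268,228) against the predicted (267,231), so the estimate is good to about 1 mm. The tin at (405,170) is clear of the fingers. Descending and gripping.

```bash
python3 -m creep '[{"rotation":[0,0,0],"translation":[0,0.0015,0.03],"jaw":0.8},{"rotation":[0,0,0],"translation":[0,0,0.03],"jaw":0.8},{"rotation":[0,0,0],"translation":[0,0,0.02],"jaw":0.8},{"rotation":[0,0,0],"translation":[0,0,0.006],"jaw":0.8},{"rotation":[0,0,0],"translation":[0,0,0],"jaw":0.8}]' 40
python3 -m creep '[{"rotation":[0,0,0],"translation":[0,0,0],"jaw":0.45},{"rotation":[0,0,0],"translation":[0,0,0],"jaw":0.45},{"rotation":[0,0,0],"translation":[0,0,0],"jaw":0.45},{"rotation":[0,0,0],"translation":[0,0,0],"jaw":0.45}]' 40
```

```text
clock: 2.78
ee_pos: [0.6163, -0.1295, 0.1784]
ee_rot: [0.149, 0.989, -0.0, 0.0]
wrist_force: [0.5, -0.1, 0.3]
finger_gap: 0.068
finger_force: 0.0
clock: 3.28
ee_pos: [0.6167, -0.1298, 0.1793]
ee_rot: [0.149, 0.989, 0.0, 0.001]
wrist_force: [-1.1, -0.2, 6.1]
finger_gap: 0.0483
finger_force: 40.3
```

```bash
python3 -m creep '[{"rotation":[0,0,0],"translation":[0,0,-0.01],"jaw":0.45},{"rotation":[0,0,0],"translation":[0,0,-0.02],"jaw":0.45},{"rotation":[0,0,0],"translation":[0,0,-0.03],"jaw":0.45},{"rotation":[0,0,0],"translation":[0,0,-0.02],"jaw":0.45},{"rotation":[0,0,0],"translation":[0.011,0.012,0],"jaw":0.45}]'
python3 -m creep '[{"rotation":[0,0,0],"translation":[0.027,0.0315,0],"jaw":0.45},{"rotation":[0,0,0],"translation":[0.027,0.0315,0],"jaw":0.45},{"rotation":[0,0,0],"translation":[0.027,0.0315,0],"jaw":0.45},{"rotation":[0,0,0],"translation":[0.027,0.0315,0],"jaw":0.45},{"rotation":[0,0,0],"translation":[0.027,0.0315,0],"jaw":0.45}]'
python3 -m creep '[{"rotation":[0,0,0],"translation":[0.027,0.0315,0],"jaw":0.45},{"rotation":[0,0,0],"translation":[0.027,0.0315,0],"jaw":0.45},{"rotation":[0,0,0],"translation":[0.027,0.0315,0],"jaw":0.45},{"rotation":[0,0,0],"translation":[0.027,0.0315,0],"jaw":0.45},{"rotation":[0,0,0],"translation":[0.027,0.0315,0],"jaw":0.45}]'
python3 -m creep '[{"rotation":[0,0,0],"translation":[0.02,0.025,0],"jaw":0.45},{"rotation":[0,0,0],"translation":[0.018,0.025,0],"jaw":0.45},{"rotation":[0,0,0],"translation":[0,0,0],"jaw":0.45}]'
python3 - <<'E'
from h import *
from workcell import grab_frame
go([.42,.325,.117])
f=grab_frame("top"); cv2.imwrite("pics/t2.png",cv2.resize(f["frame"][130:330,60:340,::-1],(784,560)))
E
```

```text
clock: 3.9
ee_pos: [0.6094, -0.1155, 0.2597]
ee_rot: [0.15, 0.989, -0.0, 0.002]
wrist_force: [0.2, -0.7, -2.5]
finger_gap: 0.0484
finger_force: 41.6
clock: 4.53
ee_pos: [0.5247, 0.0775, 0.257]
ee_rot: [0.148, 0.989, -0.0, -0.001]
wrist_force: [1.1, 0.1, -1.3]
finger_gap: 0.0481
finger_force: 41.6
clock: 5.15
ee_pos: [0.4418, 0.2672, 0.2571]
ee_rot: [0.148, 0.989, -0.0, -0.001]
wrist_force: [0.5, 0.9, -1.9]
finger_gap: 0.0483
finger_force: 41.6
clock: 5.52
ee_pos: [0.4198, 0.3269, 0.2569]
ee_rot: [0.147, 0.989, -0.0, -0.001]
wrist_force: [-0.7, 0.3, -1.6]
finger_gap: 0.0484
finger_force: 41.7
t=5.53 pos [0.4198 0.3269 0.2569] tool y at 73.1 deg, tilt 0.002  shift [-0.0009 -0.0016  0.1399] F [-0.7  0.3 -1.6] gap 0.0484 ff 41.7
```

View pics/t2.png

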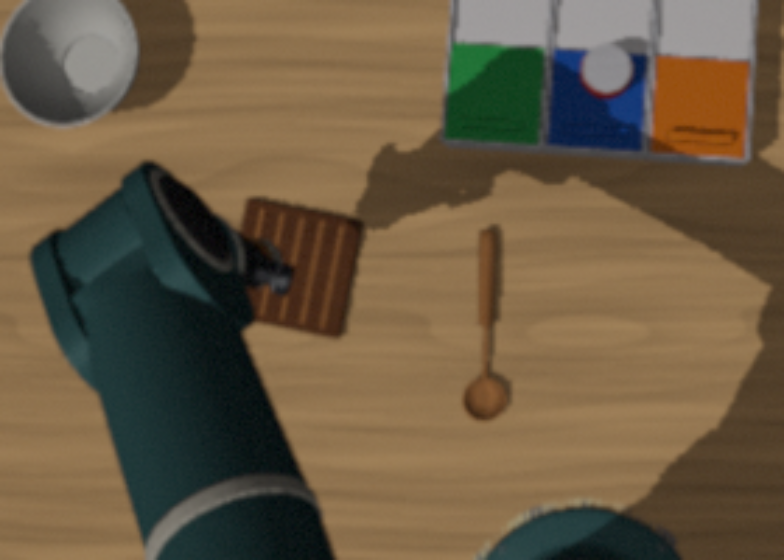

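The top view shows the orange lid still shut and the trivet centred at about (299,268) in the crop, directly under the gripper. Lowering the jar.

```bash
python3 -m creep '[{"rotation":[0,0,0],"translation":[0,0,0.04],"jaw":0.45},{"rotation":[0,0,0],"translation":[0,0,0.04],"jaw":0.45},{"rotation":[0,0,0],"translation":[0,0,0.03],"jaw":0.45},{"rotation":[0,0,0],"translation":[0,0,0.02],"jaw":0.45},{"rotation":[0,0,0],"translation":[0,0,0.006],"jaw":0.45}]'
python3 -m creep '[{"rotation":[0,0,0],"translation":[0,0,0.002],"jaw":0.45},{"rotation":[0,0,0],"translation":[0,0,0],"jaw":0.45}]'
python3 -m creep '[{"rotation":[0,0,0],"translation":[0,0,0.002],"jaw":0.45},{"rotation":[0,0,0],"translation":[0,0,0],"jaw":0.45}]'
python3 -c "
from h import *; go([.42,.325,.117])"
```

```text
clock: 6.2
ee_pos: [0.4217, 0.3234, 0.1207]
ee_rot: [0.149, 0.989, -0.001, -0.001]
wrist_force: [0.2, 1.5, -0.8]
finger_gap: 0.0485
finger_force: 41.7
clock: 6.45
ee_pos: [0.4225, 0.3246, 0.1205]
ee_rot: [0.149, 0.989, 0.0, 0.0]
wrist_force: [-0.6, 0.1, -1.6]
finger_gap: 0.0485
finger_force: 41.7
clock: 6.7
ee_pos: [0.4223, 0.3246, 0.1181]
ee_rot: [0.149, 0.989, 0.0, 0.0]
wrist_force: [0.5, -0.9, -0.5]
finger_gap: 0.0481
finger_force: 41.7
t=6.70 pos [0.4223 0.3246 0.1181] tool y at 72.9 deg, tilt 0.000  shift [ 0.0023 -0.0003  0.0011] F [ 0.5 -0.9 -0.5] gap 0.0481 ff 41.7
```

```bash
python3 -m creep '[{"rotation":[0,0,0],"translation":[0,0,0.0015],"jaw":0.45},{"rotation":[0,0,0],"translation":[0,0,0],"jaw":0.45}]'
python3 -m creep '[{"rotation":[0,0,0],"translation":[0,0,0.0015],"jaw":0.45},{"rotation":[0,0,0],"translation":[0,0,0],"jaw":0.45}]'
```

```text
clock: 6.95
ee_pos: [0.4222, 0.3245, 0.1163]
ee_rot: [0.149, 0.989, -0.0, -0.0]
wrist_force: [-0.3, -0.2, -1.6]
finger_gap: 0.0485
finger_force: 41.7
clock: 7.2
ee_pos: [0.4222, 0.3245, 0.1148]
ee_rot: [0.149, 0.989, -0.0, -0.0]
wrist_force: [0.0, -0.2, -2.2]
finger_gap: 0.0485
finger_force: 41.7
```

```bash
python3 -m creep '[{"rotation":[0,0,0],"translation":[0,0,0.0012],"jaw":0.45},{"rotation":[0,0,0],"translation":[0,0,0],"jaw":0.45}]'
python3 -m creep '[{"rotation":[0,0,0],"translation":[0,0,0.0012],"jaw":0.45},{"rotation":[0,0,0],"translation":[0,0,0],"jaw":0.45}]'
```

```text
clock: 7.45
ee_pos: [0.4222, 0.3245, 0.1136]
ee_rot: [0.149, 0.989, -0.0, -0.0]
wrist_force: [-0.4, 0.5, -1.4]
finger_gap: 0.0486
finger_force: 41.7
clock: 7.7
ee_pos: [0.4222, 0.3245, 0.1124]
ee_rot: [0.149, 0.989, -0.0, -0.0]
wrist_force: [-0.0, 0.4, -1.3]
finger_gap: 0.0486
finger_force: 41.7
```

```bash
python3 -m creep '[{"rotation":[0,0,0],"translation":[0,0,0.0012],"jaw":0.45},{"rotation":[0,0,0],"translation":[0,0,0],"jaw":0.45}]' | grep -A1 -e ee_rot -e ee_pos
python3 -m creep '[{"rotation":[0,0,0],"translation":[0,0,0.0012],"jaw":0.45},{"rotation":[0,0,0],"translation":[0,0,0],"jaw":0.45}]'| grep -A1 -e ee_rot -e ee_pos
python3 - <<'E'
from h import *
from workcell import grab_frame
f=grab_frame("scene"); np.savez("pics/s3.npz",**f); cv2.imwrite("pics/s3.png",cv2.resize(f["frame"][60:160,230:360,::-1],(780,600)))
E
```

```text
ee_pos: [0.4223, 0.3246, 0.1121]
ee_rot: [0.149, 0.989, 0.0, -0.0]
wrist_force: [-5.6, -4.6, 18.5]
ee_pos: [0.4224, 0.3246, 0.1119]
ee_rot: [0.149, 0.989, 0.0, -0.0]
wrist_force: [-14.3, -9.4, 44.6]
```

View pics/s3.png

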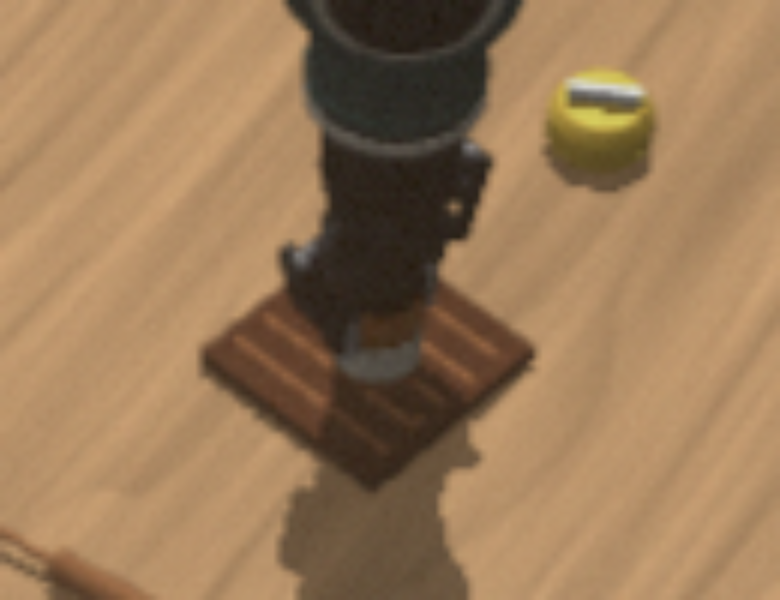

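The jar stands in the middle of the trivet, with its base near (375,365) in the crop, and the wrist force shows contact. Backing off 1.2 mm, releasing and rising.

```bash
python3 -m creep '[{"rotation":[0,0,0],"translation":[0,0,-0.0014],"jaw":0.45},{"rotation":[0,0,0],"translation":[0,0,0],"jaw":0.65},{"rotation":[0,0,0],"translation":[0,0,0],"jaw":0.8},{"rotation":[0,0,0],"translation":[0,0,0],"jaw":0.8},{"rotation":[0,0,0],"translation":[0,0,0],"jaw":0.8}]'
python3 -m creep '[{"rotation":[0,0,0],"translation":[0,0,-0.02],"jaw":0.8},{"rotation":[0,0,0],"translation":[0,0,-0.05],"jaw":0.8},{"rotation":[0,0,0],"translation":[0,0,-0.06],"jaw":0.8},{"rotation":[0,0,0],"translation":[0,0,-0.06],"jaw":0.8},{"rotation":[0,0,0],"translation":[0,0,0],"jaw":0.8}]'
python3 - <<'E'
from h import *
from workcell import grab_frame
# refine lid front line & ridge from the w1 wrist picture
f=dict(np.load("pics/w1.npz"))
for k,lo,hi,b in(("orange",(5,150,100),(18,255,255),(150,60,330,240)),("blue",(105,120,60),(125,255,255),(300,25,470,220))):
    c=big(cv2.morphologyEx(mask(f,lo,hi,b),cv2.MORPH_CLOSE,np.ones((5,5))))
    P=plane(f,c,.076)[:,:2].astype(np.float32)*1000; print(k,np.round(np.r_[cv2.minAreaRect(P)[0],cv2.minAreaRect(P)[1],cv2.minAreaRect(P)[2]],1))
# ridge top corners by eye (190,122)-(285,100) top strip
print(np.round(plane(f,[(190,119),(284,99),(287,107),(192,130)],.096)*1000,1))
u=np.array([.9968,-.0802]); c=np.array([.586,-.1375])
print("front ridge",c+u*-.036)
go([.53,-.135,.30],-4.6)
f=grab_frame("scene"); cv2.imwrite("pics/s4.png",cv2.resize(f["frame"][60:160,230:360,::-1],(780,600)))
E
```

```text
clock: 8.88
ee_pos: [0.4222, 0.3246, 0.1114]
ee_rot: [0.149, 0.989, -0.0, -0.0]
wrist_force: [-1.2, 0.3, 0.2]
finger_gap: 0.0682
finger_force: 0.0
clock: 9.5
ee_pos: [0.4234, 0.3254, 0.3059]
ee_rot: [0.149, 0.989, 0.003, 0.002]
wrist_force: [-1.0, 0.3, -1.0]
finger_gap: 0.0686
finger_force: 0.0
orange [ 585.8 -136.5  104.5  107.6   85.6]
blue [594.5 -22.8 104.6 108.1  85.4]
[[ 542.2 -167.2   96. ]
 [ 549.   -98.9   96. ]
 [ 554.8  -98.4   96. ]
 [ 549.9 -168.7   96. ]]
front ridge [ 0.5501152 -0.1346128]
t=9.50 pos [0.4234 0.3254 0.3059] tool y at 72.9 deg, tilt 0.007 turn z(tool) 1.352 first; shift [-0.4503  0.1431  0.0082] F [-1.   0.3 -1. ] gap 0.0686 ff 0.0
```

View pics/s4.png

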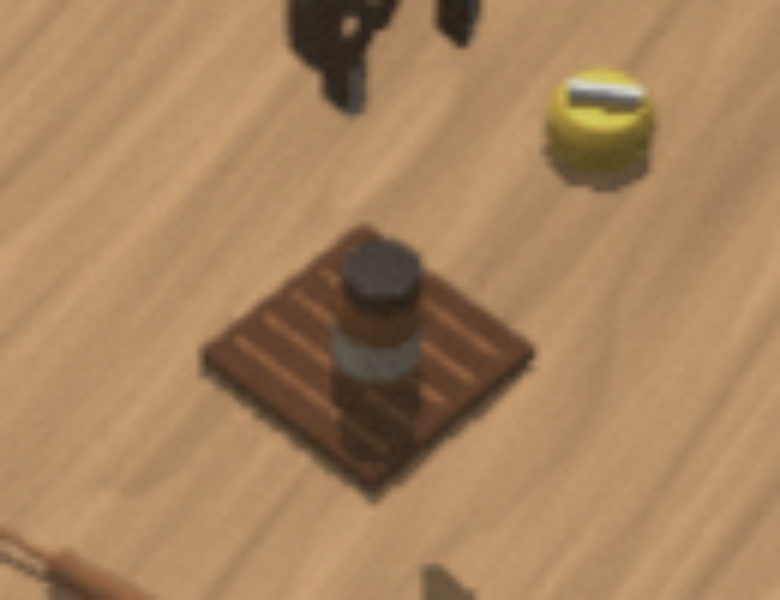

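Run:
```python
from h import *
f=dict(np.load("pics/s3.npz"))
for z in(.012,.092): print(z,(proj(f,[.4222,.3245,z])-[230,60])*6)
print("trivet c",plane(f,[(230+x/6,60+y/6) for x,y in((370,225),(532,352),(372,487),(203,355))],.012).mean(0))
print("cap at plane .092",plane(f,[230+382/6,60+265/6],.092))
```

```text
0.012 [[374.33149604 355.31225677]]
0.092 [[380.89244289 261.92336824]]
trivet c [0.41871867 0.32448408 0.012     ]
cap at plane .092 [[0.42387483 0.32290609 0.092     ]]
```

The projection puts the jar's base at (374,355), so the dark strip below it is shadow. The jar stands about 4 mm from the trivet's centre. Next I go in front of the ridge with the fingers shut.

```bash
python3 -m creep '[{"rotation":[0,0,-0.11],"translation":[0,0,0],"jaw":0.4},{"rotation":[0,0,-0.109],"translation":[0,0,0],"jaw":0},{"rotation":[0,0,0],"translation":[-0.014,-0.05,0],"jaw":0},{"rotation":[0,0,0],"translation":[-0.014,-0.05,0],"jaw":0},{"rotation":[0,0,0],"translation":[-0.014,-0.05,0],"jaw":0}]'
python3 -m creep '[{"rotation":[0,0,0],"translation":[-0.014,-0.05,0],"jaw":0},{"rotation":[0,0,0],"translation":[-0.014,-0.05,0],"jaw":0},{"rotation":[0,0,0],"translation":[-0.014,-0.05,0.02],"jaw":0},{"rotation":[0,0,0],"translation":[-0.014,-0.05,0.02],"jaw":0},{"rotation":[0,0,0],"translation":[-0.014,-0.05,0.02],"jaw":0}]'
python3 -m creep '[{"rotation":[0,0,0],"translation":[-0.014,-0.048,0.02],"jaw":0},{"rotation":[0,0,0],"translation":[0,0,0.02],"jaw":0},{"rotation":[0,0,0],"translation":[0,0,0],"jaw":0}]'
python3 -c "
from h import *; go([.515,-.131,.157],85.5)"
```

```text
clock: 10.18
ee_pos: [0.4519, 0.17, 0.3004]
ee_rot: [0.04, 0.999, -0.001, -0.001]
wrist_force: [1.2, 0.1, -0.4]
finger_gap: -0.0002
finger_force: 0.0
clock: 10.8
ee_pos: [0.5016, -0.0846, 0.2399]
ee_rot: [0.04, 0.999, -0.0, -0.001]
wrist_force: [0.9, 1.0, 0.7]
finger_gap: 0.0002
finger_force: 0.0
clock: 11.18
ee_pos: [0.511, -0.1322, 0.1995]
ee_rot: [0.04, 0.999, -0.0, -0.002]
wrist_force: [-0.8, 0.5, 0.8]
finger_gap: -0.0001
finger_force: 0.0
t=11.18 pos [ 0.511  -0.1322  0.1995] tool y at 85.4 deg, tilt 0.004 turn z(tool) -0.002 first; shift [-0.0041  0.0015  0.0425] F [-0.8  0.5  0.8] gap -0.0001 ff 0.0
```

```bash
python3 -m creep '[{"rotation":[0,0,0],"translation":[0,0,0.02],"jaw":0},{"rotation":[0,0,0],"translation":[0,0,0.015],"jaw":0},{"rotation":[0,0,0],"translation":[0,0,0.007],"jaw":0},{"rotation":[0,0,0],"translation":[-0.01,0,0],"jaw":0}]'
python3 -m creep '[{"rotation":[0,0,0],"translation":[-0.01,0,0],"jaw":0},{"rotation":[0,0,0],"translation":[-0.01,0,0],"jaw":0},{"rotation":[0,0,0],"translation":[-0.01,0,0],"jaw":0},{"rotation":[0,0,0],"translation":[-0.01,0,0],"jaw":0},{"rotation":[0,0,0],"translation":[-0.015,0,0],"jaw":0}]'
python3 -m creep '[{"rotation":[0,0,0],"translation":[-0.015,0,0],"jaw":0},{"rotation":[0,0,0],"translation":[-0.015,0,0],"jaw":0},{"rotation":[0,0,0],"translation":[-0.015,0,0],"jaw":0},{"rotation":[0,0,0],"translation":[-0.01,0,0],"jaw":0},{"rotation":[0,0,0],"translation":[0,0,0],"jaw":0}]'
python3 - <<'E'
from h import *
from workcell import grab_frame
go([.6386,-.1407,.157],85.5)
f=grab_frame("scene"); m=mask(f,(5,150,100),(18,255,255),(225,205,320,290)); c=big(cv2.morphologyEx(m,cv2.MORPH_CLOSE,np.ones((3,3))))
print(np.round(cv2.minAreaRect(plane(f,c,.076)[:,:2].astype(np.float32)*1000)[0]),c.min(0),c.max(0))
E
```

```text
clock: 11.68
ee_pos: [0.5221, -0.1327, 0.1595]
ee_rot: [0.04, 0.999, 0.0, -0.0]
wrist_force: [0.0, 1.3, -0.1]
finger_gap: -0.0
finger_force: 0.0
clock: 12.3
ee_pos: [0.5774, -0.1373, 0.1595]
ee_rot: [0.04, 0.999, 0.0, -0.0]
wrist_force: [-3.5, 0.3, 0.9]
finger_gap: -0.0001
finger_force: 1.5
clock: 12.92
ee_pos: [0.6323, -0.1417, 0.1593]
ee_rot: [0.04, 0.999, -0.0, 0.0]
wrist_force: [-1.3, -0.1, 0.3]
finger_gap: 0.0001
finger_force: 0.0
t=12.93 pos [ 0.6323 -0.1417  0.1593] tool y at 85.4 deg, tilt 0.001 turn z(tool) -0.001 first; shift [-0.0062  0.0015  0.0024] F [-1.3 -0.1  0.3] gap 0.0001 ff 0.0
[ 685. -145.] [262. 232.] [312. 278.]
```

```bash
python3 -m creep '[{"rotation":[0,0,0],"translation":[-0.003,0,0],"jaw":0},{"rotation":[0,0,0],"translation":[-0.002,0,0],"jaw":0},{"rotation":[0,0,0],"translation":[0,0,0],"jaw":0}]'
python3 -m creep '[{"rotation":[0,0,0],"translation":[-0.002,0,0],"jaw":0},{"rotation":[0,0,0],"translation":[0,0,0],"jaw":0}]' | grep -e wrist -e pos
python3 -m creep '[{"rotation":[0,0,0],"translation":[0.01,0,0],"jaw":0.2},{"rotation":[0,0,0],"translation":[0.03,0,-0.03],"jaw":0.5},{"rotation":[0,0,0],"translation":[0.05,0,-0.03],"jaw":0.7},{"rotation":[0,0,0],"translation":[0.05,0,-0.03],"jaw":0.7},{"rotation":[0,0,0],"translation":[0,0,-0.01],"jaw":0.7}]'
python3 -m creep '[{"rotation":[0,0,0],"translation":[0,0,0],"jaw":0.7}]' | grep pos
python3 - <<'E'
from h import *
from workcell import grab_frame
for n in("wrist","top","scene"):
    f=grab_frame(n); np.savez(f"pics/{n}5.npz",**f)
    if n=="wrist": cv2.imwrite("pics/w5.png",f["frame"][:,:,::-1])
f=dict(np.load("pics/wrist5.npz")); print(proj(f,[.5858,-.1365,.064]))
E
```

```text
clock: 13.35
ee_pos: [0.6367, -0.1421, 0.1595]
ee_rot: [0.04, 0.999, -0.0, 0.0]
wrist_force: [-1.2, -0.6, -0.4]
finger_gap: 0.0
finger_force: 0.5
ee_pos: [0.6385, -0.1422, 0.1595]
wrist_force: [-4.6, 0.8, 2.5]
clock: 14.22
ee_pos: [0.4968, -0.1311, 0.2613]
ee_rot: [0.04, 0.999, 0.001, 0.001]
wrist_force: [-0.4, -0.3, -0.5]
finger_gap: 0.0597
finger_force: 0.0
ee_pos: [0.4998, -0.1307, 0.2604]
[[263.11963494 272.46750254]]
```

View pics/w5.png

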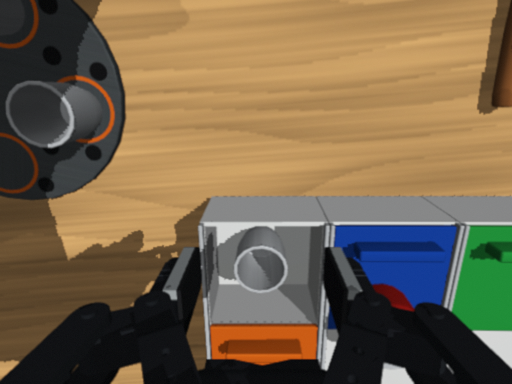

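The wrist view shows the orange compartment open with the mould's rim centred at about (261,268), close to the compartment centre. The blue and green lids are shut.

Run:
```python
from h import *
f=dict(np.load("pics/wrist5.npz"))
E=plane(f,[(235,269),(287,269),(261,245),(261.5,293)],.064)*1000; print(np.round(E,1), np.round(plane(f,[261,268.7],.064)*1000,1))
print("compartment rim corners",np.round(plane(f,[(211,226),(323,226)],.070)*1000,1))
go([.5858,-.1365,.26],40.5)
```

```text
[[ 579.9 -162.8   64. ]
 [ 583.8 -113.6   64. ]
 [ 556.6 -136.2   64. ]
 [ 608.6 -139.8   64. ]] [[ 581.6 -138.2   64. ]]
compartment rim corners [[ 531.3 -178.7   70. ]
 [ 539.   -79.7   70. ]]
t=14.50 pos [ 0.4996 -0.1309  0.2587] tool y at 85.5 deg, tilt 0.001 turn z(tool) 0.785 first; shift [-0.0603  0.0619 -0.0014] F [ 0.1  0.3 -0.4] gap 0.0597 ff 0.0
```

```bash
python3 -m creep '[{"rotation":[0,0,0.157],"translation":[0,0,0],"jaw":0.73},{"rotation":[0,0,0.157],"translation":[0,0,0],"jaw":0.73},{"rotation":[0,0,0.157],"translation":[0,0,0],"jaw":0.73},{"rotation":[0,0,0.157],"translation":[0,0,0],"jaw":0.73},{"rotation":[0,0,0.157],"translation":[0,0,0],"jaw":0.73}]' 20
python3 -m creep '[{"rotation":[0,0,0],"translation":[-0.03,0.03,0],"jaw":0.73},{"rotation":[0,0,0],"translation":[-0.029,0.028,0.02],"jaw":0.73},{"rotation":[0,0,0],"translation":[0,0,0.02],"jaw":0.73},{"rotation":[0,0,0],"translation":[0,0,0],"jaw":0.73},{"rotation":[0,0,0],"translation":[0,0,0],"jaw":0.73}]'
python3 - <<'E'
from h import *
from workcell import grab_frame
f=grab_frame("wrist"); np.savez("pics/w6.npz",**f); cv2.imwrite("pics/w6.png",f["frame"][:,:,::-1])
print(proj(f,[[.582,-.138,.064],[.5858,-.1365,.07]]))
go([.582,-.138,.104],40.5)
E
```

```text
clock: 15.12
ee_pos: [0.4994, -0.1311, 0.2586]
ee_rot: [0.421, 0.907, -0.001, -0.0]
wrist_force: [-0.7, -0.3, 0.0]
finger_gap: 0.0623
finger_force: 0.0
clock: 15.75
ee_pos: [0.5812, -0.1385, 0.2199]
ee_rot: [0.419, 0.908, -0.0, -0.0]
wrist_force: [-0.0, 0.1, 0.5]
finger_gap: 0.0627
finger_force: 0.0
[[263.60321707 202.00109473]
 [268.91030978 206.47411749]]
t=15.80 pos [ 0.5814 -0.1384  0.2203] tool y at 40.4 deg, tilt 0.001 turn z(tool) -0.001 first; shift [-0.      0.0007  0.1163] F [ 0.5 -0.2  0.1] gap 0.0624 ff 0.0
```

View pics/w6.png

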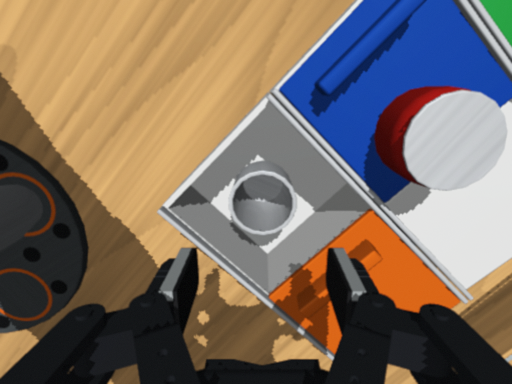

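The rim centre is at (263,202), as predicted, and the diagonal leaves room for the fingers. Descending and gripping at 20 N.

```bash
python3 -m creep '[{"rotation":[0,0,0],"translation":[0,0,0.03],"jaw":0.73},{"rotation":[0,0,0],"translation":[0,0,0.03],"jaw":0.73},{"rotation":[0,0,0],"translation":[0,0,0.025],"jaw":0.73},{"rotation":[0,0,0],"translation":[0,0,0.02],"jaw":0.73},{"rotation":[0,0,0],"translation":[0,0,0.008],"jaw":0.73}]' 20
python3 -m creep '[{"rotation":[0,0,0],"translation":[0,0,0],"jaw":0.73},{"rotation":[0,0,0],"translation":[0,0,0],"jaw":0.5},{"rotation":[0,0,0],"translation":[0,0,0],"jaw":0.45},{"rotation":[0,0,0],"translation":[0,0,0],"jaw":0.45},{"rotation":[0,0,0],"translation":[0,0,0],"jaw":0.45}]' 20
python3 -c "
from h import *; go([.582,-.138,.104])"
```

```text
clock: 16.42
ee_pos: [0.5815, -0.1382, 0.1061]
ee_rot: [0.419, 0.908, -0.0, -0.0]
wrist_force: [-0.9, 0.3, 0.8]
finger_gap: 0.0626
finger_force: 0.0
clock: 17.05
ee_pos: [0.5821, -0.1384, 0.1075]
ee_rot: [0.419, 0.908, 0.0, 0.001]
wrist_force: [-1.9, -0.0, 8.0]
finger_gap: 0.049
finger_force: 21.0
t=17.05 pos [ 0.5821 -0.1384  0.1075] tool y at 40.4 deg, tilt 0.001  shift [0.0004 0.0002 0.0035] F [-1.9 -0.   8. ] gap 0.0490 ff 21.0
```

```bash
python3 -m creep '[{"rotation":[0,0,0],"translation":[0,0,-0.01],"jaw":0.45},{"rotation":[0,0,0],"translation":[0,0,-0.03],"jaw":0.45},{"rotation":[0,0,0],"translation":[0,0,-0.04],"jaw":0.45},{"rotation":[0,0,0],"translation":[0,0,-0.04],"jaw":0.45},{"rotation":[0,0,0],"translation":[0,0,-0.03],"jaw":0.45}]'
python3 -m creep '[{"rotation":[0,0,0],"translation":[-0.01,-0.02,0],"jaw":0.45},{"rotation":[0,0,0],"translation":[-0.015,-0.031,0],"jaw":0.45},{"rotation":[0,0,0],"translation":[-0.016,-0.033,0],"jaw":0.45},{"rotation":[0,0,0],"translation":[-0.016,-0.033,0],"jaw":0.45},{"rotation":[0,0,0],"translation":[-0.016,-0.033,0],"jaw":0.45}]'
python3 -m creep '[{"rotation":[0,0,0],"translation":[-0.016,-0.033,0],"jaw":0.45},{"rotation":[0,0,0],"translation":[-0.016,-0.033,0],"jaw":0.45},{"rotation":[0,0,0],"translation":[-0.015,-0.03,0],"jaw":0.45},{"rotation":[0,0,0],"translation":[0,0,0],"jaw":0.45},{"rotation":[0,0,0],"translation":[0,0,0],"jaw":0.45}]'
python3 - <<'E'
from h import *
from workcell import grab_frame
go([.4725,-.3886,.116])
f=grab_frame("wrist"); np.savez("pics/w7.npz",**f); cv2.imwrite("pics/w7.png",f["frame"][:,:,::-1])
print(proj(f,[[.4725,-.3886,.012]]))
E
```

```text
clock: 17.68
ee_pos: [0.5816, -0.1384, 0.259]
ee_rot: [0.419, 0.908, 0.0, 0.001]
wrist_force: [0.5, 0.3, -0.5]
finger_gap: 0.0489
finger_force: 21.2
clock: 18.3
ee_pos: [0.5134, -0.2927, 0.2562]
ee_rot: [0.419, 0.908, -0.0, -0.0]
wrist_force: [0.4, -0.9, -1.4]
finger_gap: 0.0488
finger_force: 21.2
clock: 18.92
ee_pos: [0.472, -0.389, 0.2562]
ee_rot: [0.419, 0.908, 0.0, -0.0]
wrist_force: [1.0, 0.8, -1.1]
finger_gap: 0.0491
finger_force: 21.2
t=18.93 pos [ 0.472  -0.389   0.2562] tool y at 40.4 deg, tilt 0.001  shift [-1.000e-04  7.000e-04  1.402e-01] F [ 1.   0.8 -1.1] gap 0.0491 ff 21.2
[[262.8682278  172.66952157]]
```

View pics/w7.png

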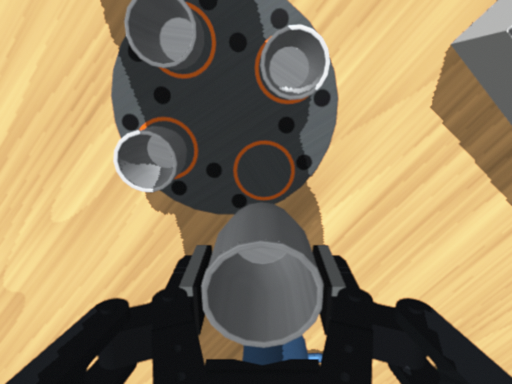

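The wrist view shows the mould upright in the grip and the empty ring at (264,170), about 2 px from the prediction. The other moulds are clear. Lowering.

```bash
python3 -m creep '[{"rotation":[0,0,0],"translation":[0,0,0.04],"jaw":0.45},{"rotation":[0,0,0],"translation":[0,0,0.04],"jaw":0.45},{"rotation":[0,0,0],"translation":[0,0,0.03],"jaw":0.45},{"rotation":[0,0,0],"translation":[0,0,0.02],"jaw":0.45},{"rotation":[0,0,0],"translation":[0,0,0.007],"jaw":0.45}]' |grep -e pos -e wrist
python3 -m creep '[{"rotation":[0,0,0],"translation":[0,0,0],"jaw":0.45},{"rotation":[0,0,0],"translation":[0,0,0.002],"jaw":0.45},{"rotation":[0,0,0],"translation":[0,0,0],"jaw":0.45}]' |grep -e pos -e wrist
python3 -m creep '[{"rotation":[0,0,0],"translation":[0,0,0.0015],"jaw":0.45},{"rotation":[0,0,0],"translation":[0,0,0],"jaw":0.45}]' |grep -e pos -e wrist
```

```text
ee_pos: [0.4724, -0.3887, 0.1188]
wrist_force: [0.6, -0.1, -0.4]
ee_pos: [0.4725, -0.3893, 0.1181]
wrist_force: [-1.2, -0.0, -1.1]
ee_pos: [0.4722, -0.3892, 0.1161]
wrist_force: [-0.3, -0.6, -0.6]
```

```bash
python3 -m creep '[{"rotation":[0,0,0],"translation":[0,0,0.001],"jaw":0.45},{"rotation":[0,0,0],"translation":[0,0,0],"jaw":0.45}]' |grep -e pos -e wrist
python3 -m creep '[{"rotation":[0,0,0],"translation":[0,0,0.001],"jaw":0.45},{"rotation":[0,0,0],"translation":[0,0,0],"jaw":0.45}]' |grep -e pos -e wrist
```

```text
ee_pos: [0.4722, -0.3892, 0.115]
wrist_force: [0.3, 0.2, -0.8]
ee_pos: [0.4722, -0.3892, 0.114]
wrist_force: [0.0, -0.1, -1.2]
```

```bash
python3 -m creep '[{"rotation":[0,0,0],"translation":[0,0,0.001],"jaw":0.45},{"rotation":[0,0,0],"translation":[0,0,0],"jaw":0.45}]' |grep -e pos -e wrist
```

```text
ee_pos: [0.4722, -0.3892, 0.113]
wrist_force: [0.4, 0.5, -0.8]
```

```bash
python3 -m creep '[{"rotation":[0,0,0],"translation":[0,0,0.001],"jaw":0.45},{"rotation":[0,0,0],"translation":[0,0,0],"jaw":0.45}]' |grep -e pos -e wrist
```

```text
ee_pos: [0.4723, -0.3893, 0.1125]
wrist_force: [-1.3, 1.8, 6.9]
```

```bash
python3 -m creep '[{"rotation":[0,0,0],"translation":[0,0,0.001],"jaw":0.45},{"rotation":[0,0,0],"translation":[0,0,0],"jaw":0.45}]' |grep -e pos -e wrist
```

```text
ee_pos: [0.4724, -0.3896, 0.1122]
wrist_force: [-5.4, 4.7, 19.5]
```

Contact. Easing off 1 mm, releasing, rising and checking.

```bash
python3 -m creep '[{"rotation":[0,0,0],"translation":[0,0,-0.0012],"jaw":0.45},{"rotation":[0,0,0],"translation":[0,0,0],"jaw":0.6},{"rotation":[0,0,0],"translation":[0,0,0],"jaw":0.75},{"rotation":[0,0,0],"translation":[0,0,0],"jaw":0.75},{"rotation":[0,0,0],"translation":[0,0,0],"jaw":0.75}]'
python3 -m creep '[{"rotation":[0,0,0],"translation":[0,0,-0.015],"jaw":0.75},{"rotation":[0,0,0],"translation":[0,0,-0.04],"jaw":0.75},{"rotation":[0,0,0],"translation":[0,0,-0.06],"jaw":0.75},{"rotation":[0,0,0],"translation":[0,0,-0.06],"jaw":0.75},{"rotation":[0,0,0],"translation":[0,0,0],"jaw":0.75}]' |grep -e pos -e wrist
python3 -m creep '[{"rotation":[0,0,0],"translation":[0.05,0.03,0],"jaw":0.75},{"rotation":[0,0,0],"translation":[0.05,0.03,0],"jaw":0.75},{"rotation":[0,0,0],"translation":[0.05,0.03,0],"jaw":0.75},{"rotation":[0,0,0],"translation":[0,0,0],"jaw":0.75},{"rotation":[0,0,0],"translation":[0,0,0],"jaw":0.75}]' |grep -e pos -e wrist
python3 - <<'E'
from h import *
from workcell import grab_frame
f=grab_frame("scene"); np.savez("pics/s8.npz",**f); cv2.imwrite("pics/s8.png",cv2.resize(f["frame"][80:330,110:370,::-1],(624,600)))
print((proj(f,[[.4725,-.3886,.072],[.4225,.3245,.092]])-[110,80])*2.4)
E
```

```text
clock: 22.1
ee_pos: [0.4722, -0.3892, 0.1122]
ee_rot: [0.419, 0.908, -0.0, -0.0]
wrist_force: [0.5, 0.2, -0.7]
finger_gap: 0.0642
finger_force: 0.0
ee_pos: [0.4729, -0.3905, 0.2928]
wrist_force: [0.4, 0.6, -0.1]
ee_pos: [0.4435, -0.2169, 0.2877]
wrist_force: [-0.8, 0.1, -0.3]
[[150.53893809 492.78255171]
 [440.54271962  56.85756355]]
```

View pics/s8.png

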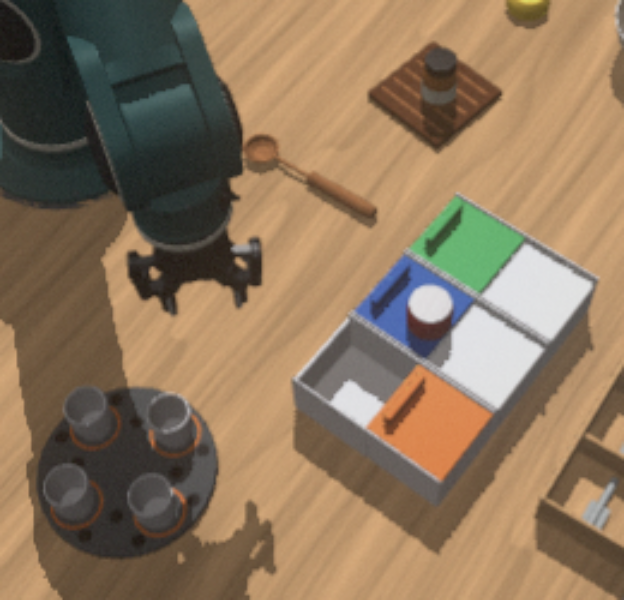

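The mould's rim is at about (152,496), within a few pixels of the target (150,493). The jar is on the trivet, the orange lid is open, the other lids are shut, and the tin and other moulds are in place. Handing in.

```bash
python3 -c "
from workcell import r; print(r.sign_off())"
```

```text
the job is handed in; nothing more can be done
None
```

I handed the job in at about 23 s of the 66 s, with no verdict shown: the jar stands on the trivet, the orange lid is pushed open and the mould stands on the empty ring, while the blue and green lids, the tin and the other moulds looked undisturbed in the last picture.

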